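# Transfer a hanging drain basket to the drying stand

## Task

Lift the small basket with the transformer in it off the short-armed drain stand by its black grip tab, carry it level without setting it down, and hang it on the long-armed drying stand with both ends of its cross bar fully down in the arms' notches. Those arms telescope, so let the bar rest lightly on them and slide it along by feel until it finds the notches, then let it sink in gently (no dropping; keep the push well under 20 N) and let go. Keep the transformer in the basket and leave the other things where they lie.

Things in the scene. Friction and masses are not known exactly. Their poses are not given: they have to be found in the camera images.
- basket: Loose open metal basket 76 (x) x 66 (y) x 40 mm, 350 g, hung by two straps (at y = +-34.5 mm) under a round cross bar. Origin: centre of the underside, z up; bar axis 85 mm above it. A black grip tab, 14 mm thick (x), 44 mm wide (y), stands on the bar's middle up to 140 mm: grip it from above, fingers closing along x. Hanging, it may lean up to 0.1 rad about y until gripped.
- basket_bar (a point): middle of the cross bar's axis, 85 mm above the basket's origin, same axes. The bar is steel, 8 mm in diameter, 124 mm long along y, with discs 16 mm across on its ends (inner faces at y = +-58 mm)
- basket_grip (a point): middle of the grip tab, 35 mm above the bar's axis (the tab's top is 20 mm higher); same axes as the basket
- transformer: small iron transformer, about 44 x 42 x 36 mm, loose on the basket's floor (3 mm thick); origin at the centre of its underside. Its mass varies and is not told (below 0.4 kg)
- drain_stand: Fixed stand with the SHORT arms, where the basket hangs at first. Origin on the bench below the notches; x points from the arms' tips to its two columns (58 mm behind the origin), z up. Two steel arms 8 mm thick at y = +-48 mm, x from -41 to +66 mm, tops at z = 140 mm, front tips turned up 14 mm. Foot plate x from -50 to 75 mm, 130 mm wide.
- drain_rest (a point): on the drain stand midway between the arms' notches, at the height of the arms' tops (z = 140 mm), axes of the stand. Each arm has here a notch open upward, 12 mm wide along x (15 mm at the chamfered mouth), 10 mm deep; the bar's axis rests 6 mm below this point
- drying_stand: Fixed stand with the LONG arms, empty at first. Origin on the bench; x points from the arms' tips to its two columns and clamps (70 to 94 mm behind the origin, 7 mm higher than the arms), z up. Two arms as on the drain stand (y = +-48 mm, tops at z = 140 mm, same notches), made as one fork that slides along x and is clamped; tips turned up 14 mm, 75 to 83 mm in front of the notches.
- drying_rest (a point): fixed point of the drying stand, 38 mm in front of its origin (x = -38 mm), midway between the arms at their tops' height (140 mm), stand's axes: plain arm, where to start feeling. The notches lie anywhere from x = +8 to +68 mm from it (both arms alike, firmly clamped), not measured. Bar axis at z = +4 mm lying on the arms, -6 mm fully in the notches; its discs leave +-6 mm play along y.
- heat_sink: bystander: finned metal heat sink 40 x 60 x 27 mm on the bench between the stands
- flux_tin: bystander: round tin 44 mm across, 28 mm high, on the bench in front of the gap between the stands
- side_cutters: bystander: side cutters 52 x 113 x 14 mm lying on the bench between the stands
There are look-alikes about, which are no part of the job. What is shaped like the transformer but green or purple is not meant.

How it is judged:
On the way:
1. the basket is lifted clear of the drain stand's notches (z of basket_bar in the frame of drain_rest above 0.05 m), for 0.2 s.
At the end, for the whole second after the job is handed in: The basket hangs at rest on the drying stand, upright within 0.15 rad, its bar's axis at least 3 mm below the arms' tops (fully down is 6 mm below), between the arms' range of notches, with the transformer on its floor (z of basket_bar in the frame of drying_rest between -0.009 and -0.003 m and x of basket_bar in the frame of drying_rest between -0.002 and 0.078 m and y of basket_bar in the frame of drying_rest between -0.012 and 0.012 m and angle between basket's own z axis and vertical below 0.15 rad and horizontal distance between transformer and basket below 0.03 m and z of transformer in the frame of basket below 0.02 m and linear speed of basket below 0.03 m/s); the robot touches nothing.
It fails at once if the basket is pressed on the drying stand with more than 20 N (contact force between basket and drying_stand above 20 N).
It fails at once if the basket tips more than 0.25 rad (angle between basket's own z axis and vertical above 0.25 rad).
It fails at once if the basket comes within 25 mm of the bench (it hangs 49 mm above it) (height (world z) of basket below 0.025 m).
It fails at once if the transformer leaves the basket (distance between transformer and basket above 0.06 m).
It fails at once if a bystander is pushed more than 30 mm (distance of any of heat_sink, flux_tin, side_cutters from where it was at the start of the episode above 0.03 m).
It also fails if it takes over 72 s, if anything falls off the work surface, if the arm or the gripper's body presses on something with over 40 N, if the wrist force passes 120 N, or if a joint passes its speed limit or range.

## Robot

A 7-joint arm with a two-finger parallel gripper is mounted at the origin on a cart in front of the work surface, level with it; the furniture and walls round the work are solid. World frame = base frame: x ahead of the robot, y to its left, z up, the work surface at z = 0. Lengths are in m, angles in rad, forces in N, time in s.
With the tool pointing down it reaches from about 0.35 to 0.9 m from the base axis. Payload 19.9 kg.
Tool frame: the origin (TCP) lies midway between the tips of the shut fingers; the grasp point (between the pads) lies 19 mm behind it; z points along the fingers, y is the line along which they close (so a half turn about z gives the same grasp; the last joint's range is limited). The gripper opens to 94 mm and grips with 3 to 60 N. Pads are 16 mm wide; open, the fingers measure 119 mm over their backs; the gripper's body (75 mm by 177 mm) begins 78 mm behind the grasp point.
Start: joints at [1.272, 0.417, -0.01, 1.614, 0.005, 1.111, -0.053], TCP at [0.159, -0.604, 0.205] pointing down, gripper open.
Joint ranges: [-2.81, 2.81], [-0.39, 2.02], [-1.27, 1.25], [0.06, 2.57], [-1.19, 4.33], [0.19, 2], [-2.82, 2.82]. Speed limits (rad/s): [1.89, 1.89, 2.39, 2.39, 3.01, 3.01, 3.01].

## Interface

Orientations are given as a unit quaternion [w, x, y, z].
In Python, from plant import * gives the robot as it stands.
- The arm moves only by the shell command python3 -m creep 'ROWS' [FORCE]. ROWS is JSON, one flat list of numbers, 7 for each row, row after row: the turn, a rotation vector about the tool's x, y, z in degrees, then the shift along the tool's x, y, z in cm, then the finger opening in cm, from 0 to 9.4. A call has 1 to 20 rows; each row is the pose to reach, as a shift and turn from the pose commanded when the call began, along the tool's axes at that moment; what a row does not reach only later rows make up. A row lasts 1/8 s, in which the tool goes at most 62.5 mm and 10.7 degrees, less where a joint would pass 70% of its speed; a pose out of reach is approached as far as the arm can. A call with a gripper value outside its range is refused whole. The fingers move at their own pace and stop on an object; FORCE is the grip in N (left out, the last holds). Time passes only in rows, so rows that repeat a pose let the fingers close. It gives the time, the measured TCP pose, the force, the opening and the grip force at its end, in the units of the state.
- state(): the state, without advancing time (a new reading comes with each control period).
- snapshot(name): name is "side" or "top"; returns (picture, depth): 480x640x3 uint8, red, green, blue; 480x640 float32, m along the optical axis (not along the pixel's ray), 0 where there is no reading.
- camera_info(name): a dict with "camera_matrix" (3x3 intrinsics, pixels), "view" (4x4, takes a point from world to camera coordinates). Camera axes: x right, y up, looking along -z (the intrinsics and any distortion apply to the point x, -y, -z); pixel columns grow to the right and rows downward; lengths in m; the calibration is good to about 2 mm. A picture is of the moment at which its call begins. camera_info takes no time and is no camera call.
- close_job(): hands the job in; it is judged then, once.
Trained networks look in the newest picture that a camera, given by its name, has taken for a name from the list of things; names that differ only in an ending like _2 or _b are one class to them, and where a whole thing is asked for, a point or a joint stands for the part that bears it (a point fixed in the world has none). Each returns a list of dicts, best first, with "conf" (0 to 1); they miss things now and then, are a little off and sometimes report something else, mostly with a low value. They report only what shows in the picture. A call takes as long as a camera call. They do not tell look-alikes from the thing itself.
- search_frame(camera, thing): "position" ([x, y, z] in m, in world coordinates, good to about 4 mm: the middle of the surface that is visible of it).
The state is a dict: "time": time; "joints": joint angles; "qd": joint speeds; "joint_torque": joint torques, N m; "ee_pos": TCP position; "tcp_rot": TCP orientation; "ft_force": force on the tool from outside, world axes, zero at the start; "ft_torque": the same for the moment, N m; "grip_width": finger opening in m; "grip_force": force on a finger pad.
Only numpy, scipy, OpenCV 4.12 (cv2) and the standard library are available. Lean on these libraries where they do the work, as an engineer would, in place of code of your own. Each camera call takes 0.05 s, during which the arm holds its last target. There are 200 camera calls.

## Working session

There is one attempt and no reset: what is moved stays moved. The work goes in short steps, Python scripts to look and compute and a shell command to move; the robot and the scene stay as the last step left them, time stands still between calls to the robot, and variables do not carry over. Pictures are saved under pics/ and viewed, at most 10 in all, crops included, and the job is handed in when it is done.

```bash
ls; mkdir -p pics; python3 - <<'E'
from plant import *
import cv2
s=state();print(s)
for n in("side","top"):
    p,d=snapshot(n);cv2.imwrite(f"pics/{n}0.png",p[:,:,::-1])
    c=camera_info(n);print(n,c)
    for t in["basket","transformer","drain_stand","drying_stand","heat_sink","flux_tin","side_cutters"]:
        print(t,[(r["conf"],r["position"]) for r in search_frame(n,t)][:3])
E
```

```text
pics
{'time': 0.0, 'joints': array([ 1.2725086 ,  0.41797511, -0.01029853,  1.61417244,  0.00470327,
        1.11071751, -0.05300624]), 'qd': array([-0.00091006,  0.00042861, -0.00027381, -0.00180352,  0.00284834,
        0.00033151,  0.00088871]), 'joint_torque': array([-9.58422675e-05, -8.51250243e+01,  6.39016069e-01, -4.25996125e+01,
       -4.89946408e-02,  1.85722980e-02,  6.83588746e-05]), 'ee_pos': array([ 0.15861996, -0.60413841,  0.20482534]), 'tcp_rot': array([-6.11123843e-04,  9.91768672e-01,  1.28041050e-01, -1.28040258e-04]), 'ft_force': array([-0.31112666,  0.38947403,  0.46347379]), 'ft_torque': array([-0.00968377,  0.01354843, -0.05795614]), 'grip_force': 0.0, 'grip_width': 0.0940402730380426}
side {'camera_matrix': array([[500.8800985 ,   0.        , 326.8338903 ],
       [  0.        , 500.8800985 , 245.94056373],
       [  0.        ,   0.        ,   1.        ]]), 'view': array([[-0.94752847, -0.3186354 , -0.02571542,  0.52240333],
       [ 0.11339683, -0.41023888,  0.90490067, -0.13523685],
       [-0.29888285,  0.8545031 ,  0.42484526, -1.01621911],
       [ 0.
[... 594 characters left out ...]
ray([[ 0.05801093, -0.99830881, -0.00377397,  0.01093648],
       [ 0.97766083,  0.05604527,  0.20257894, -0.53736352],
       [-0.20202482, -0.01544146,  0.97925866, -0.86052398],
       [ 0.        ,  0.        ,  0.        ,  1.        ]])}
basket [(0.77, [0.5399, 0.1757, 0.0908])]
transformer [(0.95, [0.5154, 0.3057, 0.0423]), (0.82, [0.421, 0.1987, 0.0388]), (0.79, [0.534, 0.1813, 0.0847])]
drain_stand [(0.86, [0.5511, 0.1619, 0.0122])]
drying_stand [(0.9, [0.5209, -0.1907, 0.0101])]
heat_sink [(0.75, [0.6432, -0.0081, 0.0196]), (0.7, [0.5371, 0.1756, 0.0885])]
flux_tin [(0.86, [0.3962, 0.0058, 0.0238])]
side_cutters [(0.78, [0.5316, -0.0043, 0.0106]), (0.65, [0.5227, -0.1936, 0.0085])]
```

View pics/side0.png

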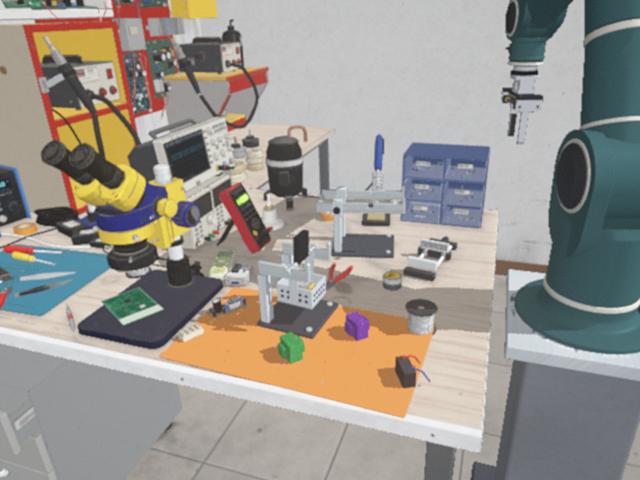

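View pics/top0.png

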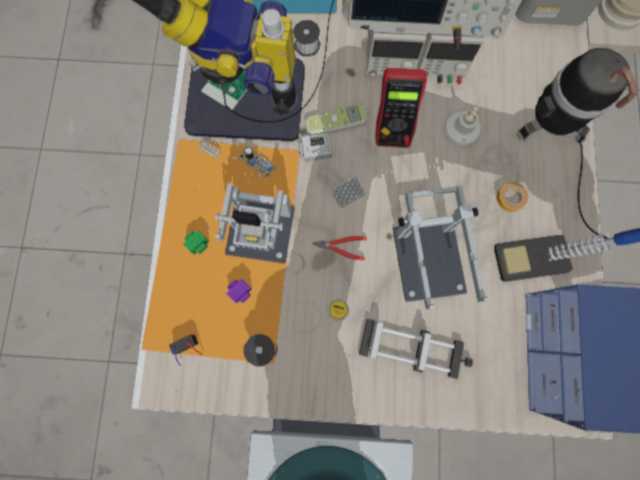

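Side view: basket with black tab at about (301,246) on the drain stand. Drying stand at (360,200). Top view: tab at (245,217), drying stand fork at (437,240), green (195,242) and purple (238,290) look-alikes on the mat. Candidates for the transformer: green, purple, and the one inside the basket (253,232). Only the last fits (in the basket, not green or purple).

```bash
cat > h.py <<'E'
from plant import *
import numpy as np, cv2
def cloud(n):
    p,d=snapshot(n);c=camera_info(n);K=c["camera_matrix"];V=c["view"]
    v,u=np.mgrid[:480,:640]
    P=np.stack([(u-K[0,2])/K[0,0]*d,-(v-K[1,2])/K[1,1]*d,-d],-1)
    W=(P-V[:3,3])@V[:3,:3]
    W[d==0]=np.nan
    return p,W
def box(W,x,y,z):
    return (W[...,0]>x[0])&(W[...,0]<x[1])&(W[...,1]>y[0])&(W[...,1]<y[1])&(W[...,2]>z[0])&(W[...,2]<z[1])
def rect(Q): 
    return cv2.minAreaRect((Q[:,:2]*1000).astype(np.float32))
E
python3 - <<'E'
from h import *
p,W=cloud("top"); p2,W2=cloud("side")
for nm,w in(("top",W),("side",W2)):
    Q=w[box(w,(.45,.63),(.09,.27),(.168,.2))];print(nm,"tab",len(Q),Q.mean(0),Q.max(0),rect(Q))
    Q=w[box(w,(.45,.63),(.09,.27),(.128,.158))];print(nm,"drain arms",len(Q),rect(Q))
    Q=w[box(w,(.35,.7),(-.32,-.08),(.13,.165))];print(nm,"dry",len(Q),rect(Q))
    # ortho map
    M=np.full((500,900,3),60,np.uint8)
    pp=p if nm=="top" else p2
    m=box(w,(.40,.65),(-.3,.3),(.1,.2))
    for q,c in zip(w[m],pp[m]):
        col=int((0.28-q[1])*1400) ; row=int((.65-q[0])*1400)
        z=q[2]; c=(0,0,255) if z>.149 else (0,255,0) if z>.135 else (255,120,0) if z>.12 else (120,120,120)
        cv2.circle(M,(col,row),1,c,-1)
    cv2.imwrite(f"pics/o_{nm}.png",M[:400,:800])
a=cv2.resize(p[180:310,205:300],None,fx=4.2,fy=4.2,interpolation=cv2.INTER_CUBIC)
b=cv2.resize(p[180:310,385:490],None,fx=4,fy=4.2,interpolation=cv2.INTER_CUBIC)
h=min(a.shape[0],b.shape[0]);o=np.hstack([a[:h],b[:h]])[:,:,::-1];print(o.shape)
cv2.imwrite("pics/crop.png",o[:, :820] if o.shape[1]<=800 else cv2.resize(o,(800,540)))
E
```

```text
top tab 249 [0.53947681 0.1745616  0.185689  ] [0.54869258 0.19774289 0.19205974] ((541.0912475585938, 176.12393188476562), (44.163089752197266, 14.445571899414062), 83.82855987548828)
top drain arms 885 ((555.6775512695312, 174.92330932617188), (124.44249725341797, 107.60834503173828), 84.54005432128906)
top dry 1716 ((518.9467163085938, -183.89620971679688), (218.13861083984375, 148.0048370361328), 11.192151069641113)
side tab 210 [0.53783652 0.18364521 0.18109434] [0.54864677 0.20105291 0.18985171] ((539.8089599609375, 178.36228942871094), (44.77128219604492, 15.204744338989258), 85.62146759033203)
side drain arms 944 ((554.8482666015625, 176.66336059570312), (126.14379119873047, 109.09220886230469), 85.034912109375)
side dry 978 ((517.5120239257812, -175.2709197998047), (218.01419067382812, 134.86935424804688), 10.780542373657227)
(546, 819, 3)
```

View pics/crop.png

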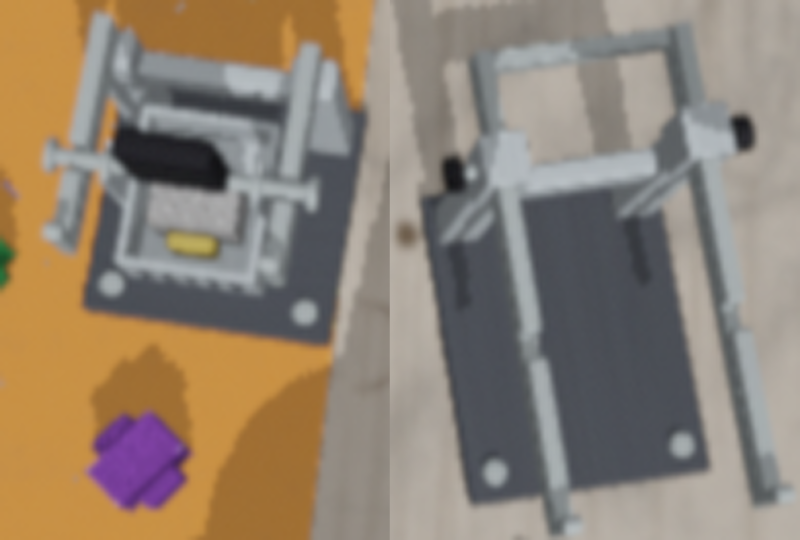

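View pics/o_top.png

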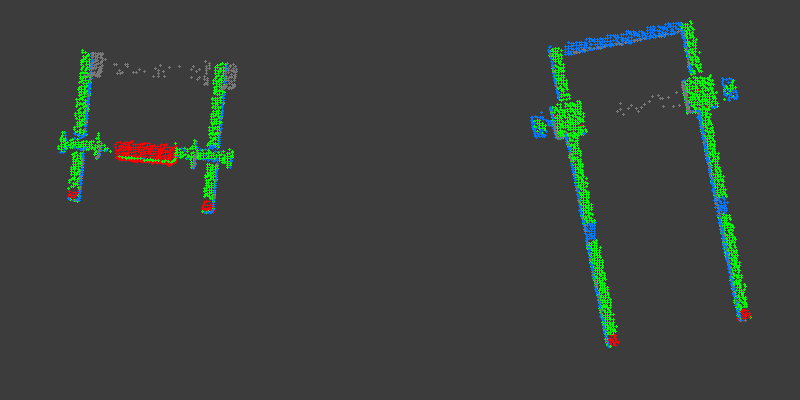

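The basket transformer (grey with yellow coil, left crop about (190,215)) is confirmed. The ortho map shows the drying notches as dips at about (590,231) and (721,206). Now the exact geometry.

```bash
python3 - <<'E'
from h import *
from scipy.spatial.transform import Rotation as R
for n in("top","side"):
    Ws=np.stack([cloud(n)[1] for _ in range(5)]);w=np.median(Ws,0)
    print("==",n)
    th=np.radians(11.2)
    for _ in range(4):
        c,s=np.cos(th),np.sin(th);c0=np.array([.494,-.188])
        dx=w[...,:2]-c0; X=dx[...,0]*c+dx[...,1]*s; Y=-dx[...,0]*s+dx[...,1]*c
        sl=[]
        for sg in(1,-1):
            m=(abs(Y-sg*.048)<.012)&(X>-.07)&(X<.06)&(w[...,2]>.136)&(w[...,2]<.146)
            f=np.polyfit(X[m],Y[m],1);sl.append(f[0])
            o=(m.sum(),f.round(4),w[m][:,2].mean().round(4))
            print(o) if _==3 else 0
        th+=np.mean(sl)
    print("yaw dry",np.degrees(th))
    for sg in(1,-1):
        m=(abs(Y-sg*.048)<.008)&(abs(X)<.03)&(w[...,2]>.12)
        b=np.round(X[m]*1000/2)*2
        print(sg,[(int(k),round(float(np.median(w[m][:,2][b==k]))*1000)) for k in np.unique(b)])
        t=(abs(Y-sg*.048)<.012)&(X<-.05)&(w[...,2]>.149);print("tip X",X[t].min(),X[t].max(),t.sum())
    Q=w[box(w,(.45,.63),(.09,.27),(.181 if n=="top" else .165,.2))]
    # tab top and bar
    print("tab",rect(Q),Q.mean(0),"ztop",np.percentile(Q[:,2],95))
    B=w[box(w,(.52,.57),(.09,.27),(.128,.1475))]
    L=cv2.minAreaRect((B[:,:2]*1000).astype(np.float32));print("barish",L)
s=state();print(s["ee_pos"],R.from_quat(s["tcp_rot"],scalar_first=True).as_matrix().round(3))
E
```

```text
== top
(np.int64(315), array([-0.0008,  0.0472]), np.float64(0.1392))
(np.int64(326), array([ 0.0008, -0.0487]), np.float64(0.1391))
yaw dry 11.10866299724032
1 [(-30, 138), (-28, 138), (-26, 138), (-24, 139), (-22, 139), (-20, 139), (-18, 138), (-16, 138), (-14, 139), (-12, 138), (-10, 140), (-8, 138), (-6, 129), (-4, 129), (-2, 129), (0, 129), (2, 130), (4, 129), (6, 137), (8, 139), (10, 139), (12, 139), (14, 139), (16, 138), (18, 140), (20, 139), (22, 139), (24, 139), (26, 139), (28, 138), (30, 133)]
tip X -0.08336449100422764 -0.07604767823137687 22
-1 [(-30, 139), (-28, 139), (-26, 138), (-24, 139), (-22, 138), (-20, 139), (-18, 139), (-16, 139), (-14, 139), (-12, 139), (-10, 139), (-8, 138), (-6, 130), (-4, 128), (-2, 129), (0, 129), (2, 128), (4, 128), (6, 135), (8, 138), (10, 139), (12, 139), (14, 138), (16, 138), (18, 139), (20, 139), (22, 138), (24, 138), (26, 138), (28, 139), (30, 137)]
tip X -0.08372480504998406 -0.07647469427389657 24
tab ((540.9044189453125, 176.02090454101562), (43.957881927490234, 13.961997985839844), 85.7769775390625) [0.54034276 0.17510652 0.1876057
[... 735 characters left out ...]
, (-22, 133), (-20, 130), (-18, 131), (-16, 141), (-14, 132), (-12, 132), (-10, 132), (-6, 126), (-4, 127), (-2, 127), (0, 122), (2, 126), (4, 127), (6, 131), (8, 128), (10, 140), (12, 131), (14, 131), (16, 132), (20, 131), (22, 131), (24, 131), (28, 132), (30, 128)]
tip X -0.08356934910014067 -0.07834226008344863 9
tab ((539.4728393554688, 178.3234405517578), (42.22124099731445, 13.184682846069336), 84.05736541748047) [0.53775035 0.18390448 0.18002959] ztop 0.1894100904962855
barish ((544.9814453125, 177.27857971191406), (48.851078033447266, 122.6460952758789), 0.27311161160469055)
[ 0.15872044 -0.6044831   0.20543724] [[ 0.967  0.254 -0.   ]
 [ 0.254 -0.967  0.   ]
 [-0.    -0.    -1.   ]]
```

```bash
python3 - <<'E'
from h import *
p,W=cloud("top")
A=np.array([.159,-.604]);B=np.array([.54,.1765]);u=(B-A)/np.linalg.norm(B-A)
d=W[...,:2]-A;t=d@u;s=abs(d[...,0]*u[1]-d[...,1]*u[0])
for k in np.arange(0,.96,.1):
    m=(s<.12)&(t>k-.05)&(t<k+.05)&(W[...,2]<.6);print(round(k,2),m.sum(),np.nanmax(W[m][:,2]).round(3) if m.any() else None)
for c in(B,[.494,-.188]):
  for r in(.1,.15,.2):
    m=(np.hypot(*(W[...,:2]-c).transpose(2,0,1))<r)&(W[...,2]>.195);print(c,r,m.sum(),W[m].mean(0) if m.any() else'')
E
```

```text
0.0 17 -0.756
0.1 422 0.197
0.2 8318 0.204
0.3 9425 0.202
0.4 5991 0.157
0.5 5896 0.157
0.6 5899 0.143
0.7 5423 0.031
0.8 5976 0.191
0.9 4899 0.192
[0.54   0.1765] 0.1 0 
[0.54   0.1765] 0.15 0 
[0.54   0.1765] 0.2 0 
[0.494, -0.188] 0.1 0 
[0.494, -0.188] 0.15 0 
[0.494, -0.188] 0.2 0
```

```bash
python3 -m creep '[0,0,0,0,0,-5,9, 0,0,0,0,0,-10,8, 0,0,0,0,0,-13,7]'
```

```text
time: 1.82
ee_pos: [0.1589, -0.6048, 0.3381]
tcp_rot: [0.001, 0.992, 0.128, 0.0]
ft_force: [-1.0, -1.2, -0.7]
grip_width: 0.0733
grip_force: 0.0
```

```bash
python3 -m creep '[0,0,-5,4,-4.6,0,7, 0,0,-10,8,-9.2,0,7, 0,0,-15,12,-13.9,0,7, 0,0,-20,16,-18.5,0,6, 0,0,-25,20,-23.2,0,6, 0,0,-30,24,-27.8,0,6, 0,0,-35,28,-32.5,0,6, 0,0,-40,32,-37.1,0,6, 0,0,-45,36,-41.7,0,6, 0,0,-50,40,-46.4,0,6, 0,0,-55,44,-51,0,6, 0,0,-60,48,-55.6,2,6, 0,0,-65,52,-60.3,4,6, 0,0,-70,55,-63.8,6,6, 0,0,-70,56.8,-65.8,8,6, 0,0,-70,56.8,-65.8,9,6, 0,0,-70,56.8,-65.8,9,6]' && python3 - <<'E'
from h import *
from scipy.spatial.transform import Rotation as R
s=state();M=R.from_quat(s["tcp_rot"],scalar_first=True).as_matrix();print(s["ee_pos"],M.round(3),s["joints"].round(2))
d=np.array([.5405,.1765,.150])-s["ee_pos"];print("shift cm",M.T@d*100,"yaw y",np.degrees(np.arctan2(M[1,1],M[0,1])))
E
```

```text
time: 3.95
ee_pos: [0.5407, 0.1754, 0.245]
tcp_rot: [-0.0, 0.739, 0.674, -0.001]
ft_force: [-0.4, 0.3, 0.7]
grip_width: 0.0598
grip_force: 0.0
[0.54066252 0.17544023 0.24504307] [[ 0.093  0.996 -0.001]
 [ 0.996 -0.093 -0.   ]
 [-0.001 -0.001 -1.   ]] [ 0.27  0.38 -0.82  1.69  0.3   1.2  -0.71]
shift cm [ 0.10897068 -0.01622104  9.50427329] yaw y -5.312230355087874
```

```bash
python3 -m creep '[0,0,0,0.1,0,2.5,6, 0,0,0,0.1,0,5,6, 0,0,0,0.1,0,7.5,6, 0,0,0,0.1,0,9,6, 0,0,0,0.1,0,9.5,6, 0,0,0,0.1,0,9.5,6]' && python3 -m creep '[0,0,0,0,0,0,5, 0,0,0,0,0,0,4, 0,0,0,0,0,0,3.2, 0,0,0,0,0,0,2.6, 0,0,0,0,0,0,2.1, 0,0,0,0,0,0,1.7, 0,0,0,0,0,0,1.5, 0,0,0,0,0,0,0, 0,0,0,0,0,0,0, 0,0,0,0,0,0,0]' 40
```

```text
time: 4.7
ee_pos: [0.5414, 0.1771, 0.1511]
tcp_rot: [0.0, 0.739, 0.674, 0.0]
ft_force: [0.3, 0.5, 0.6]
grip_width: 0.0604
grip_force: 0.0
time: 5.95
ee_pos: [0.5412, 0.1771, 0.1505]
tcp_rot: [0.0, 0.739, 0.674, 0.0]
ft_force: [2.0, -0.1, -0.7]
grip_width: 0.0136
grip_force: 40.0
```

```bash
python3 -m creep '[0,0,0,0,0,-0.3,0, 0,0,0,0,0,-0.8,0, 0,0,0,0,0,-1.5,0, 0,0,0,0,0,-2.5,0, 0,0,0,0,0,-4,0, 0,0,0,0,0,-5.5,0, 0,0,0,0,0,-7,0, 0,0,0,0,0,-8.5,0, 0,0,0,0,0,-10,0, 0,0,0,0,0,-11.5,0, 0,0,0,0,0,-12.7,0, 0,0,0,0,0,-13.5,0, 0,0,0,0,0,-14,0, 0,0,0,0,0,-14,0, 0,0,0,0,0,-14,0, 0,0,0,0,0,-14,0]' 40
python3 - <<'E'
from h import *
from scipy.spatial.transform import Rotation as R
p,w=cloud("side");cv2.imwrite("pics/lift.png",cv2.resize(p[140:340,200:460],None,fx=3,fy=3)[:,:,::-1])
s=state();M=R.from_quat(s["tcp_rot"],scalar_first=True).as_matrix();e=s["ee_pos"];print(e,s["ft_force"],s["ft_torque"])
B=w[box(w,(.5,.6),(.09,.27),(e[2]-.045,e[2]+.005))];print("bar",len(B),B.mean(0),B[:,2].min(),B[:,2].max(),rect(B))
# shift to drying: notch (0.4936,-.1888); start 30 mm in front
t=np.radians(11.2);ux=np.array([np.cos(t),np.sin(t)])
tg=np.array([.4936,-.1888])-.03*ux;print(tg,M.T@np.r_[tg-e[:2],0]*100)
E
```

```text
time: 7.95
ee_pos: [0.541, 0.1771, 0.2901]
tcp_rot: [-0.0, 0.739, 0.674, -0.0]
ft_force: [-0.3, 0.4, -6.4]
grip_width: 0.0137
grip_force: 40.0
[0.54098632 0.17717186 0.29020102] [ 0.22173411  0.52368118 -5.90295478] [-0.02351763 -0.08654267 -0.0152301 ]
bar 602 [0.5389438  0.18400694 0.27084251] 0.24524023843613518 0.29516134229478025 ((540.2598266601562, 177.39944458007812), (126.74102783203125, 27.343542098999023), 80.97271728515625)
[ 0.46417135 -0.19462703] [-3.77290920e+01 -4.22671993e+00  3.30492458e-03]
```

View pics/lift.png

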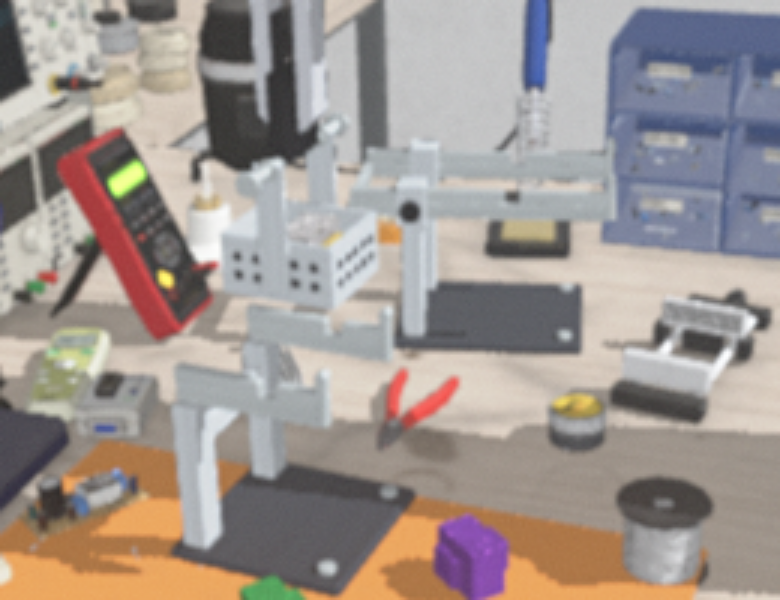

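The picture shows the basket held level, with the transformer inside at about (320,230), and the drain stand empty. Carrying it over now.

```bash
python3 -m creep '[0,0,0,-0.4,0,0,0, 0,0,-1,-1.4,-0.1,0,0, 0,0,-2,-3,-0.3,0,0, 0,0,-3,-5,-0.5,0,0, 0,0,-4,-7.3,-0.8,0,0, 0,0,-5,-9.8,-1.1,0,0, 0,0,-6,-12.3,-1.4,0,0, 0,0,-7,-14.8,-1.7,0,0, 0,0,-8,-17.3,-2,0,0, 0,0,-9,-19.8,-2.3,0,0, 0,0,-10,-22.3,-2.6,0,0, 0,0,-11,-24.8,-2.9,0,0, 0,0,-12,-27.3,-3.2,0,0, 0,0,-13,-29.8,-3.5,0,0, 0,0,-14,-32.2,-3.8,0,0, 0,0,-15,-34.3,-4,0,0, 0,0,-16,-36,-4.1,0,0, 0,0,-16.5,-37.2,-4.2,0,0, 0,0,-16.5,-37.7,-4.2,0,0, 0,0,-16.5,-37.7,-4.2,0,0]' 40
cat > w.py <<'E'
from h import *
from scipy.spatial.transform import Rotation as R
s=state();M=R.from_quat(s["tcp_rot"],scalar_first=True).as_matrix();e=s["ee_pos"]
t=np.radians(11.2);N=np.array([.4936,-.1888])
d=e[:2]-N;ux=np.array([np.cos(t),np.sin(t)]);uy=np.array([-ux[1],ux[0]])
print("TCP in notch frame mm: x %.1f y %.1f barz(rel tops) %.1f"%(d@ux*1e3,d@uy*1e3,(e[2]-.0165-.14)*1e3),"yaw",np.degrees(np.arctan2(M[1,1],M[0,1])),"tilt",M[:,2].round(4),"F",s["ft_force"].round(2))
E
python3 w.py
```

```text
time: 10.5
ee_pos: [0.4645, -0.1942, 0.2904]
tcp_rot: [-0.0, 0.635, 0.773, 0.0]
ft_force: [0.2, -0.1, -6.4]
grip_width: 0.0138
grip_force: 40.0
TCP in notch frame mm: x -29.6 y 0.3 barz(rel tops) 133.9 yaw 11.207553891196321 tilt [-0.e+00  2.e-04 -1.e+00] F [ 0.21 -0.06 -6.41]
```

```bash
python3 - <<'E'
from h import *
w=np.median(np.stack([cloud("top")[1] for _ in range(3)]),0)
t=np.radians(11.2);N=np.array([.4936,-.1888]);d=w[...,:2]-N
X=d[...,0]*np.cos(t)+d[...,1]*np.sin(t);Y=-d[...,0]*np.sin(t)+d[...,1]*np.cos(t)
m=(abs(Y)<.08)&(abs(X+.03)<.02)&(w[...,2]>.268)&(w[...,2]<.285)
for a,b in((-.08,-.035),(.035,.08)):
    k=m&(Y>a)&(Y<b);print(k.sum(),X[k].mean()if k.any() else'',Y[k].min() if k.any() else'',Y[k].max() if k.any() else'',w[k][:,2].mean() if k.any() else'')
E
python3 -m creep '[0,0,0,0,0,0.5,0, 0,0,0,0,0,1.5,0, 0,0,0,0,0,2.5,0, 0,0,0,0,0,3.5,0, 0,0,0,0,0,4.5,0, 0,0,0,0,0,5.5,0, 0,0,0,0,0,6.2,0, 0,0,0,0,0,6.5,0, 0,0,0,0,0,6.5,0]' 40
```

```text
0    
139 -0.0297885833917081 0.035068124161785307 0.062076976877953535 0.27624758300579
time: 11.78
ee_pos: [0.4645, -0.1943, 0.2254]
tcp_rot: [-0.0, 0.635, 0.773, 0.0]
ft_force: [-0.2, 0.3, -6.1]
grip_width: 0.0136
grip_force: 40.0
```

```bash
python3 -m creep '[0,0,0,0,0,0.5,0, 0,0,0,0,0,1.3,0, 0,0,0,0,0,2.1,0, 0,0,0,0,0,2.9,0, 0,0,0,0,0,3.7,0, 0,0,0,0,0,4.5,0, 0,0,0,0,0,5.2,0, 0,0,0,0,0,5.6,0, 0,0,0,0,0,5.7,0, 0,0,0,0,0,5.7,0]' 40; python3 w.py; python3 -m creep '[0,0,0,0,0,0.1,0, 0,0,0,0,0,0.2,0, 0,0,0,0,0,0.3,0, 0,0,0,0,0,0.4,0, 0,0,0,0,0,0.5,0, 0,0,0,0,0,0.6,0, 0,0,0,0,0,0.65,0, 0,0,0,0,0,0.65,0]' 40; python3 w.py
```

```text
time: 13.02
ee_pos: [0.4647, -0.1943, 0.1686]
tcp_rot: [0.0, 0.635, 0.773, 0.0]
ft_force: [0.3, -0.5, -5.7]
grip_width: 0.0139
grip_force: 40.0
TCP in notch frame mm: x -29.5 y 0.2 barz(rel tops) 12.1 yaw 11.216294305082828 tilt [ 2.e-04 -1.e-04 -1.e+00] F [ 0.33 -0.47 -5.71]
time: 14.02
ee_pos: [0.4645, -0.1943, 0.1619]
tcp_rot: [-0.0, 0.635, 0.773, -0.0]
ft_force: [-0.2, 0.2, -5.2]
grip_width: 0.0138
grip_force: 40.0
TCP in notch frame mm: x -29.6 y 0.2 barz(rel tops) 5.4 yaw 11.217594295229038 tilt [-1.e-04  1.e-04 -1.e+00] F [-0.21  0.23 -5.18]
```

```bash
python3 -m creep '[0,0,0,0,0,0.05,0, 0,0,0,0,0,0.1,0, 0,0,0,0,0,0.1,0, 0,0,0,0,0,0.1,0]' 40; python3 w.py;  python3 -m creep '[0,0,0,0,0,0.05,0, 0,0,0,0,0,0.05,0,0,0,0,0,0,0.05,0]' 40; python3 w.py
```

```text
time: 14.52
ee_pos: [0.4645, -0.1943, 0.1609]
tcp_rot: [-0.0, 0.635, 0.773, 0.0]
ft_force: [-0.8, -0.3, -5.9]
grip_width: 0.0141
grip_force: 40.0
TCP in notch frame mm: x -29.6 y 0.2 barz(rel tops) 4.4 yaw 11.21317758070096 tilt [-1.e-04  1.e-04 -1.e+00] F [-0.77 -0.33 -5.94]
time: 14.9
ee_pos: [0.4646, -0.1943, 0.1605]
tcp_rot: [0.0, 0.635, 0.773, 0.0]
ft_force: [0.3, 0.4, -3.8]
grip_width: 0.0141
grip_force: 40.0
TCP in notch frame mm: x -29.5 y 0.2 barz(rel tops) 4.0 yaw 11.214283486353684 tilt [ 1.e-04 -0.e+00 -1.e+00] F [ 0.26  0.37 -3.85]
```

Contact at +4.0 mm, as expected. Now sliding lightly towards the notches.

```bash
python3 -m creep '[0,0,0,0,0.2,0.02,0, 0,0,0,0,0.5,0.02,0, 0,0,0,0,0.8,0.02,0, 0,0,0,0,1.1,0.02,0, 0,0,0,0,1.4,0.02,0, 0,0,0,0,1.7,0.02,0, 0,0,0,0,2,0.02,0, 0,0,0,0,2.1,0.02,0]' 40; python3 w.py;  python3 -m creep '[0,0,0,0,0.1,0,0, 0,0,0,0,0.2,0,0,0,0,0,0,0.3,0,0, 0,0,0,0,0.4,0,0, 0,0,0,0,0.4,0,0]' 40; python3 w.py
```

```text
time: 15.9
ee_pos: [0.4851, -0.1905, 0.1604]
tcp_rot: [-0.0, 0.635, 0.773, -0.0]
ft_force: [-5.2, -1.7, 4.1]
grip_width: 0.0138
grip_force: 40.0
TCP in notch frame mm: x -8.7 y 0.0 barz(rel tops) 3.9 yaw 11.208869206231853 tilt [-4.e-04 -3.e-04 -1.e+00] F [-5.23 -1.67  4.12]
time: 16.52
ee_pos: [0.4891, -0.1893, 0.1601]
tcp_rot: [-0.0, 0.635, 0.773, 0.0]
ft_force: [-0.8, 0.2, -5.4]
grip_width: 0.014
grip_force: 40.0
TCP in notch frame mm: x -4.5 y 0.4 barz(rel tops) 3.6 yaw 11.221342926911742 tilt [-1.e-04  3.e-04 -1.e+00] F [-0.79  0.24 -5.42]
```

Contact vanished at x = −4.5, so the bar is over the notch mouths. I'll move on to the centre and sink in steps.

```bash
python3 -m creep '[0,0,0,0,0.2,0,0, 0,0,0,0,0.4,0,0, 0,0,0,0,0.4,0.1,0, 0,0,0,0,0.4,0.2,0, 0,0,0,0,0.4,0.2,0]' 40; python3 w.py;  python3 -m creep '[0,0,0,0,0,0.1,0, 0,0,0,0,0,0.2,0,0,0,0,0,0,0.3,0, 0,0,0,0,0,0.3,0]' 40; python3 w.py
```

```text
time: 17.15
ee_pos: [0.4929, -0.1887, 0.1581]
tcp_rot: [-0.0, 0.635, 0.773, -0.0]
ft_force: [-0.8, 0.9, -5.5]
grip_width: 0.0138
grip_force: 40.0
TCP in notch frame mm: x -0.7 y 0.2 barz(rel tops) 1.6 yaw 11.210552408068772 tilt [-3.e-04  1.e-04 -1.e+00] F [-0.76  0.85 -5.54]
time: 17.65
ee_pos: [0.4929, -0.1887, 0.1551]
tcp_rot: [-0.0, 0.635, 0.773, -0.0]
ft_force: [-0.3, 1.2, -5.9]
grip_width: 0.0138
grip_force: 40.0
TCP in notch frame mm: x -0.7 y 0.3 barz(rel tops) -1.4 yaw 11.215805000056411 tilt [-2.e-04  1.e-04 -1.e+00] F [-0.29  1.19 -5.94]
```

```bash
python3 -m creep '[0,0,0,0,0,0.1,0, 0,0,0,0,0,0.2,0,0,0,0,0,0,0.3,0, 0,0,0,0,0,0.3,0]' 40; python3 w.py; python3 -m creep '[0,0,0,0,0,0.05,0, 0,0,0,0,0,0.1,0,0,0,0,0,0,0.1,0, 0,0,0,0,0,0.1,0]' 40; python3 w.py;  python3 -m creep '[0,0,0,0,0,0.03,0, 0,0,0,0,0,0.05,0,0,0,0,0,0,0.05,0, 0,0,0,0,0,0.05,0]' 40; python3 w.py
```

```text
time: 18.15
ee_pos: [0.4929, -0.1887, 0.1521]
tcp_rot: [-0.0, 0.635, 0.773, -0.0]
ft_force: [0.3, -0.5, -6.4]
grip_width: 0.0138
grip_force: 40.0
TCP in notch frame mm: x -0.7 y 0.3 barz(rel tops) -4.4 yaw 11.213189418523102 tilt [-3.e-04  2.e-04 -1.e+00] F [ 0.25 -0.5  -6.36]
time: 18.65
ee_pos: [0.493, -0.1887, 0.1513]
tcp_rot: [-0.0, 0.635, 0.773, 0.0]
ft_force: [0.2, -0.7, -6.5]
grip_width: 0.0137
grip_force: 40.0
TCP in notch frame mm: x -0.6 y 0.2 barz(rel tops) -5.2 yaw 11.21374378484683 tilt [ 0.e+00  1.e-04 -1.e+00] F [ 0.2  -0.71 -6.49]
time: 19.15
ee_pos: [0.4929, -0.1887, 0.1507]
tcp_rot: [-0.0, 0.635, 0.773, 0.0]
ft_force: [0.0, -0.6, -5.1]
grip_width: 0.0134
grip_force: 40.0
TCP in notch frame mm: x -0.6 y 0.2 barz(rel tops) -5.8 yaw 11.210334099944706 tilt [-1.e-04  1.e-04 -1.e+00] F [ 0.04 -0.6  -5.08]
```

```bash
python3 -m creep '[0,0,0,0,0,0.03,0, 0,0,0,0,0,0.03,0,0,0,0,0,0,0.03,0]' 40; python3 w.py; python3 -m creep '[0,0,0,0,0,0,0, 0,0,0,0,0,0,0, 0,0,0,0,0,0,1.5, 0,0,0,0,0,0,1.7, 0,0,0,0,0,0,2, 0,0,0,0,0,0,2.5, 0,0,0,0,0,0,3, 0,0,0,0,0,0,4, 0,0,0,0,0,0,5, 0,0,0,0,0,0,6, 0,0,0,0,0,0,6]' 4; python3 w.py
```

```text
time: 19.52
ee_pos: [0.4931, -0.1887, 0.1505]
tcp_rot: [0.0, 0.635, 0.773, 0.0]
ft_force: [0.1, 1.3, -2.8]
grip_width: 0.0139
grip_force: 40.0
TCP in notch frame mm: x -0.5 y 0.2 barz(rel tops) -6.0 yaw 11.214360495938822 tilt [ 1.e-04 -0.e+00 -1.e+00] F [ 0.13  1.27 -2.8 ]
time: 20.9
ee_pos: [0.493, -0.1887, 0.1504]
tcp_rot: [-0.0, 0.635, 0.773, 0.0]
ft_force: [0.7, -0.7, -1.0]
grip_width: 0.0594
grip_force: 0.0
TCP in notch frame mm: x -0.6 y 0.2 barz(rel tops) -6.1 yaw 11.21239807502692 tilt [-0.  0. -1.] F [ 0.68 -0.74 -1.  ]
```

Released. Now retreating upwards, letting things settle and checking.

```bash
python3 -m creep '[0,0,0,0,0,-1,6, 0,0,0,0,0,-2.5,6, 0,0,0,0,0,-4.5,6, 0,0,0,0,0,-7,6, 0,0,0,0,0,-10,6, 0,0,0,0,0,-13,6, 0,0,0,0,0,-16,6, 0,0,0,0,0,-17,6, 0,0,0,0,0,-17,6, 0,0,0,0,0,-17,6, 0,0,0,0,0,-17,6, 0,0,0,0,0,-17,6, 0,0,0,0,0,-17,6, 0,0,0,0,0,-17,6]' 
python3 - <<'E'
from h import *
w=[];
for n in("side","top"):
    p,W=cloud(n);w.append((n,p,W))
    t=np.radians(11.2);N=np.array([.4936,-.1888]);d=W[...,:2]-N
    X=d[...,0]*np.cos(t)+d[...,1]*np.sin(t);Y=-d[...,0]*np.sin(t)+d[...,1]*np.cos(t)
    m=(abs(X)<.03)&(abs(Y)<.03)&(W[...,2]>.165)&(W[...,2]<.2)
    print(n,m.sum(),X[m].mean(),Y[m].mean(),W[m][:,2].max() if m.any() else'')
    for a,b in((-.07,-.056),(.056,.07)):
        k=(abs(X)<.015)&(Y>a)&(Y<b)&(W[...,2]>.1);print(" disc",k.sum(),X[k].mean(),Y[k].min(),Y[k].max(),W[k][:,2].max() if k.any() else'')
p=w[0][1];q=w[1][1]
a=cv2.resize(p[160:280,290:420],(400,370));b=cv2.resize(q[170:310,375:500],(400,370))
cv2.imwrite("pics/end.png",np.hstack([a,b])[:,:,::-1])
E
```

```text
time: 22.65
ee_pos: [0.493, -0.1887, 0.3203]
tcp_rot: [-0.0, 0.635, 0.773, -0.0]
ft_force: [0.6, -0.7, 1.2]
grip_width: 0.0598
grip_force: 0.0
side 80 -0.004324148183581944 0.014562871465369647 0.19115961278864957<stdin>:10: RuntimeWarning: Mean of empty slice.
  ret = ret.dtype.type(ret / rcount)
Traceback (most recent call last):
ValueError: zero-size array to reduction operation minimum which has no identity
```

```bash
python3 - <<'E'
from h import *
w=[]
for n in("side","top"):
    p,W=cloud(n);w.append(p)
    t=np.radians(11.2);N=np.array([.4936,-.1888]);d=W[...,:2]-N
    X=d[...,0]*np.cos(t)+d[...,1]*np.sin(t);Y=-d[...,0]*np.sin(t)+d[...,1]*np.cos(t)
    for a,b in((-.07,-.056),(.056,.07),(-.03,.03)):
        k=(abs(X)<.015)&(Y>a)&(Y<b)&(W[...,2]>.1)&(W[...,2]<.2)
        if k.any(): print(n,(a,b),k.sum(),X[k].mean(),Y[k].min(),Y[k].max(),W[k][:,2].max())
a=cv2.resize(w[0][160:280,290:420],(400,370));b=cv2.resize(w[1][170:310,375:500],(400,370))
cv2.imwrite("pics/end.png",np.hstack([a,b])[:,:,::-1])
E
```

```text
side (0.056, 0.07) 33 -0.0013112734536261854 0.057330962777533356 0.06615761537718323 0.14314163594926269
side (-0.03, 0.03) 148 -0.0033956870202074703 -0.016113138141971652 0.026303624427182922 0.19156849026631187
top (-0.07, -0.056) 36 -0.0016101149748237204 -0.06298975491159661 -0.056017992705354985 0.14217949716993147
top (0.056, 0.07) 31 -0.0008412127738092557 0.05620814138998562 0.06172577107536389 0.1417950638522411
top (-0.03, 0.03) 319 -0.0043442593793701885 -0.021407610257756587 0.029826584311477024 0.19122337660633296
```

View pics/end.png

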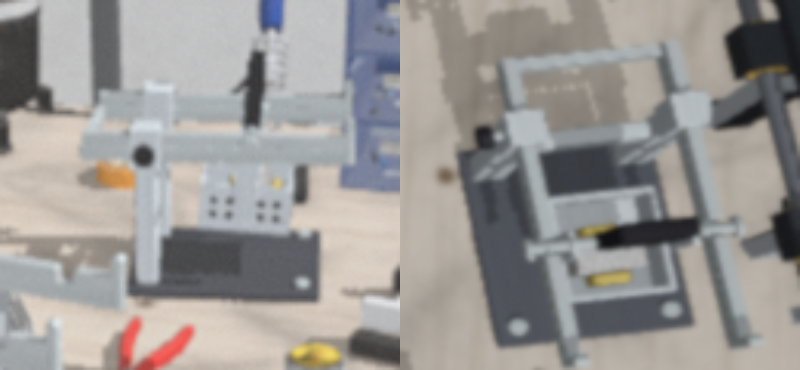

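The bar sits in both notches: the disc tops are at 142 mm on both ends, which puts the axis at 134 mm. The transformer is in the basket and the gripper is clear. Handing in.

```bash
python3 -c "
from plant import *
print(close_job())"
```

```text
the job is handed in; nothing more can be done
None
```

The basket hangs on the drying stand with both ends of its bar fully down in the notches and the transformer still inside; I released it, moved the gripper clear and handed the job in at about 23 s. The hand-in returned no verdict.

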